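Move the spice shakers to the cook's rack in the same order

TASK

Move the four small spice shakers from the front step of the white pantry rack to the empty oak rack, one in each compartment, keeping them in the same left-to-right order in which they stand now (each matches the big jar behind it). Set each one down gently, standing upright on the floor of its compartment, and leave the big storage jars in their places on the pantry rack.

Things in the scene. Friction and masses are not known exactly. Their poses are not given: they have to be found in the camera images.
- pantry_rack: Fixed white two-step rack, 364 (y) x 206 mm. Origin: worktop height, under the middle of the front step; +x to its back (away from robot), +y left seen from the robot. Front step floor z=20 mm: shakers at x=0, y=123, 41, -41, -123 (within 6 mm). Back step floor z=35: big jars at x=108, same y. Front rail x=-40, top z=34. End walls 40 mm high (56 at back step), back board 48.
- cook_rack: Fixed empty light-oak rack, brass trim, 340 (y) x 94 mm plus end handles. Origin: worktop height, under its middle; +x away from robot, +y left seen from the robot. Four open compartments, centres x=0, y=123, 41, -41, -123 mm, each 70 (x) by 74 mm (y) inside, floor z=20. Tops: dividers z=36, front and back lips z=40, end boards z=46.
- shaker_red: Small loose round glass spice shaker with a red cap and brick-red contents: 42 mm diameter, 105 mm tall, straight-sided, 0.09 to 0.18 kg. The cap, of the same diameter, is the top 25 mm. Origin at the centre of its underside, z up its axis. The big storage jar right behind it at the start has the same cap colour.
- shaker_yellow: Small loose round glass spice shaker with a yellow cap and ochre-yellow contents: 42 mm diameter, 105 mm tall, straight-sided, 0.09 to 0.18 kg. The cap, of the same diameter, is the top 25 mm. Origin at the centre of its underside, z up its axis. The big storage jar right behind it at the start has the same cap colour.
- shaker_green: Small loose round glass spice shaker with a green cap and dull green contents: 42 mm diameter, 105 mm tall, straight-sided, 0.09 to 0.18 kg. The cap, of the same diameter, is the top 25 mm. Origin at the centre of its underside, z up its axis. The big storage jar right behind it at the start has the same cap colour.
- shaker_blue: Small loose round glass spice shaker with a blue cap and dark brown contents: 42 mm diameter, 105 mm tall, straight-sided, 0.09 to 0.18 kg. The cap, of the same diameter, is the top 25 mm. Origin at the centre of its underside, z up its axis. The big storage jar right behind it at the start has the same cap colour.
- storage_red: Big loose round glass storage jar with a red lid and brick-red contents: 68 mm diameter, 70 mm tall, about 0.45 kg, standing on the pantry rack's back step (its lid 105 mm above the worktop). Origin at the centre of its underside. It stays where it is.
- storage_yellow: Big loose round glass storage jar with a yellow lid and ochre-yellow contents: 68 mm diameter, 70 mm tall, about 0.45 kg, standing on the pantry rack's back step (its lid 105 mm above the worktop). Origin at the centre of its underside. It stays where it is.
- storage_green: Big loose round glass storage jar with a green lid and dull green contents: 68 mm diameter, 70 mm tall, about 0.45 kg, standing on the pantry rack's back step (its lid 105 mm above the worktop). Origin at the centre of its underside. It stays where it is.
- storage_blue: Big loose round glass storage jar with a blue lid and dark brown contents: 68 mm diameter, 70 mm tall, about 0.45 kg, standing on the pantry rack's back step (its lid 105 mm above the worktop). Origin at the centre of its underside. It stays where it is.

How it is judged:
At the end, for the whole second after the job is handed in: Each shaker stands in the oak compartment with the same place in the row as the storage jar of its cap colour: within 20 mm along and 18 mm across, on the floor within 6 mm, upright within 0.1 rad, released, at rest. Storage jars within 25 mm of their starts, upright, at rest (((y of storage_red in the frame of pantry_rack between 0.088 and 0.158 m and y of shaker_red in the frame of cook_rack between 0.103 and 0.143 m) or (y of storage_red in the frame of pantry_rack between 0.006 and 0.076 m and y of shaker_red in the frame of cook_rack between 0.021 and 0.061 m) or (y of storage_red in the frame of pantry_rack between -0.076 and -0.006 m and y of shaker_red in the frame of cook_rack between -0.061 and -0.021 m) or (y of storage_red in the frame of pantry_rack between -0.158 and -0.088 m and y of shaker_red in the frame of cook_rack between -0.143 and -0.103 m)) and x of shaker_red in the frame of cook_rack between -0.018 and 0.018 m and z of shaker_red in the frame of cook_rack between 0.014 and 0.026 m and angle between each of shaker_red, storage_red, shaker_yellow, storage_yellow, shaker_green, storage_green, shaker_blue, storage_blue's own z axis and vertical below 0.1 rad and linear speed of each of shaker_red, storage_red, shaker_yellow, storage_yellow, shaker_green, storage_green, shaker_blue, storage_blue below 0.02 m/s and distance of each of storage_red, storage_yellow, storage_green, storage_blue from where it was at the start of the episode below 0.025 m and ((y of storage_yellow in the frame of pantry_rack between 0.088 and 0.158 m and y of shaker_yellow in the frame of cook_rack between 0.103 and 0.143 m) or (y of storage_yellow in the frame of pantry_rack between 0.006 and 0.076 m and y of shaker_yellow in the frame of cook_rack between 0.021 and 0.061 m) or (y of storage_yellow in the frame of pantry_rack between -0.076 and -0.006 m and y of shaker_yellow in the frame of cook_rack between -0.061 and -0.021 m) or (y of storage_yellow in the frame of pantry_rack between -0.158 and -0.088 m and y of shaker_yellow in the frame of cook_rack between -0.143 and -0.103 m)) and x of shaker_yellow in the frame of cook_rack between -0.018 and 0.018 m and z of shaker_yellow in the frame of cook_rack between 0.014 and 0.026 m and ((y of storage_green in the frame of pantry_rack between 0.088 and 0.158 m and y of shaker_green in the frame of cook_rack between 0.103 and 0.143 m) or (y of storage_green in the frame of pantry_rack between 0.006 and 0.076 m and y of shaker_green in the frame of cook_rack between 0.021 and 0.061 m) or (y of storage_green in the frame of pantry_rack between -0.076 and -0.006 m and y of shaker_green in the frame of cook_rack between -0.061 and -0.021 m) or (y of storage_green in the frame of pantry_rack between -0.158 and -0.088 m and y of shaker_green in the frame of cook_rack between -0.143 and -0.103 m)) and x of shaker_green in the frame of cook_rack between -0.018 and 0.018 m and z of shaker_green in the frame of cook_rack between 0.014 and 0.026 m and ((y of storage_blue in the frame of pantry_rack between 0.088 and 0.158 m and y of shaker_blue in the frame of cook_rack between 0.103 and 0.143 m) or (y of storage_blue in the frame of pantry_rack between 0.006 and 0.076 m and y of shaker_blue in the frame of cook_rack between 0.021 and 0.061 m) or (y of storage_blue in the frame of pantry_rack between -0.076 and -0.006 m and y of shaker_blue in the frame of cook_rack between -0.061 and -0.021 m) or (y of storage_blue in the frame of pantry_rack between -0.158 and -0.088 m and y of shaker_blue in the frame of cook_rack between -0.143 and -0.103 m)) and x of shaker_blue in the frame of cook_rack between -0.018 and 0.018 m and z of shaker_blue in the frame of cook_rack between 0.014 and 0.026 m); the robot touches nothing.
It fails at once if a storage jar is pushed more than 30 mm from its place or tipped (distance of any of storage_red, storage_yellow, storage_green, storage_blue from where it was at the start of the episode above 0.03 m or angle between any of storage_red, storage_yellow, storage_green, storage_blue's own z axis and vertical above 0.35 rad).
It fails at once if a shaker is dropped or banged into the cook's rack (faster than 0.5 m/s within the last 15 mm above its floor) ((z of shaker_red in the frame of cook_rack between 0 and 0.035 m and x of shaker_red in the frame of cook_rack between -0.05 and 0.05 m and y of shaker_red in the frame of cook_rack between -0.18 and 0.18 m and linear speed of shaker_red above 0.5 m/s) or (z of shaker_yellow in the frame of cook_rack between 0 and 0.035 m and x of shaker_yellow in the frame of cook_rack between -0.05 and 0.05 m and y of shaker_yellow in the frame of cook_rack between -0.18 and 0.18 m and linear speed of shaker_yellow above 0.5 m/s) or (z of shaker_green in the frame of cook_rack between 0 and 0.035 m and x of shaker_green in the frame of cook_rack between -0.05 and 0.05 m and y of shaker_green in the frame of cook_rack between -0.18 and 0.18 m and linear speed of shaker_green above 0.5 m/s) or (z of shaker_blue in the frame of cook_rack between 0 and 0.035 m and x of shaker_blue in the frame of cook_rack between -0.05 and 0.05 m and y of shaker_blue in the frame of cook_rack between -0.18 and 0.18 m and linear speed of shaker_blue above 0.5 m/s)).
It fails at once if a shaker is laid over on its side (angle between any of shaker_red, shaker_yellow, shaker_green, shaker_blue's own z axis and vertical above 0.9 rad).
It also fails if it takes over 104 s, if anything falls off the work surface, if the arm or the gripper's body presses on something with over 40 N, if the wrist force passes 120 N, or if a joint passes its speed limit or range.

ROBOT

A 6-joint arm with a two-finger parallel gripper is mounted at the origin on the work surface. World frame = base frame: x ahead of the robot, y to its left, z up, the work surface at z = 0. Lengths are in m, angles in rad, forces in N, time in s.
With the tool pointing down it reaches from about 0.4 to 0.825 m from the base axis. Payload 7 kg.
Tool frame: the origin (TCP) lies on the centre line of the jaws, within the pads' length; the fingertips stand 19 mm ahead of it and the grasp point (between the pads) is the TCP; z points along the fingers, y is the line along which they close (so a half turn about z gives the same grasp; the last joint's range is limited). The gripper opens to 88 mm and grips with 3 to 60 N. Pads are 19 mm wide; open, the fingers measure 130 mm over their backs; the gripper's body (78 mm by 193 mm) begins 47 mm behind the grasp point.
Start: joints at [1.548, 0.359, 0.012, 0, -1.224, -0.288], TCP at [0.206, 0.643, 0.246] pointing down, gripper open.
Joint ranges: [-3.07, 3.07], [-1.43, 2.12], [-1.02, 1.25], [-3.03, 1.67], [-3.05, -0], [-3.03, 3.03]. Speed limits (rad/s): [2.39, 2.39, 3.01, 3.14, 3.14, 3.14].

INTERFACE

Orientations are given as [roll, pitch, yaw] about the fixed x, y, z axes, in that order (R = Rz(yaw) Ry(pitch) Rx(roll)).
In Python, from station import arm, imaging, models gives the robot as it stands.
- The arm moves only by the tool play_rows, never from a script. Its arguments are lists of equal length, an entry for each row: "travel": the shift along the tool's x, y, z in units of 25 mm (1.0 is 25 mm), a list of three; "twist": the turn about the tool's z in units of 0.15 rad (1.0 is 0.15 rad). A call has 1 to 8 rows; each row shifts and turns the commanded pose from where the row before left it, along the tool's axes as they then stand; what a row does not reach is not made up. A row lasts 1/8 s, in which the tool goes at most 62.5 mm and 10.7 degrees, less where a joint would pass 70% of its speed; a pose out of reach is approached as far as the arm can. A call with a number of a shift or a turn outside -1 to 1 is refused whole. A call with a gripper value outside its range is refused whole. "fingers" is the opening, from 0 (shut) to 1 (fully open), set as the call begins (left out, the last holds). The fingers move at their own pace and stop on an object; "newtons" is the grip in N (left out, the last holds). Time passes only in rows, so rows that do not move let the fingers close. It gives the time, the measured TCP pose, the force, the opening and the grip force at its end, in the units of the state.
- arm.get_state(): the state, without advancing time (a new reading comes with each control period).
- imaging.grab_frame(name): name is "scene" or "top" or "wrist"; returns a dict with "pixels" (420x560x3 uint8, red, green, blue), "fx", "fy", "cx", "cy" (pixels), "R" (3x3) and "t" (3): a world point X has camera coordinates R X + t; the wrist camera has in their place "T_tool_cam" (4x4, takes a point from camera to tool coordinates, whose origin is the TCP and whose axes are the flange's). Camera axes: x right, y down, z forward; pixel columns grow to the right and rows downward; lengths in m; the calibration is good to about 2 mm. The wrist camera is an equidistant fisheye: a pixel r from the principal point sees the ray r / f radians off the axis. A picture is of the moment at which its call begins: read the wrist's pose just before it. There is no depth.
- arm.job_done(): hands the job in; it is judged then, once.
Trained networks look in the newest picture that a camera, given by its name, has taken for a name from the list of things; names that differ only in an ending like _2 or _b are one class to them, and where a whole thing is asked for, a point or a joint stands for the part that bears it (a point fixed in the world has none). Each returns a list of dicts, best first, with "confidence" (0 to 1); they miss things now and then, are a little off and sometimes report something else, mostly with a low value. They report only what shows in the picture. A call takes as long as a camera call.
- models.boxes_of(name, camera): "extent" ([centre column, centre row, width, height] in pixels, round what is visible of it).
- models.silhouettes(name, camera): "pixels" (420x560 bool, what is visible of it) and "extent" ([centre column, centre row, width, height] in pixels, round what is visible of it).
The state is a dict: "t": time; "q": joint angles; "qd": joint speeds; "joint_efforts": joint torques, N m; "eef_pos": TCP position; "ee_rot": TCP orientation; "force": force on the tool from outside, world axes, zero at the start; "moment": the same for the moment, N m; "width": finger opening in m; "gripper_force": force on a finger pad.
Only numpy, scipy, OpenCV 4.12 (cv2) and the standard library are available. Lean on these libraries where they do the work, as an engineer would, in place of code of your own. Each camera call takes 0.05 s, during which the arm holds its last target. There are 200 camera calls.

## Working session

There is one attempt and no reset: what is moved stays moved. The work goes in short steps, Python scripts to look and compute and a tool call to move; the robot and the scene stay as the last step left them, time stands still between calls to the robot, and variables do not carry over. Pictures are saved under pics/ and viewed, at most 14 in all, crops included, and the job is handed in when it is done.

Besides the shell and the picture viewer there is one more tool, called after "Emit:" as name([rows], argument=value, ...), one row to a line, values as JSON. play_rows: Moves the arm, as the interface text tells. Shifts and turns lie within -1 to 1; 1 stands for 25 mm of shift or 0.15 rad of turn. Its arguments: {"type":"object","properties":{"travel":{"type":"array","items":{"type":"array","items":{"type":"number"}}},"twist":{"type":"array","items":{"type":"number"}},"fingers":{"type":"number"},"newtons":{"type":"number"}},"required":["travel","twist"]}

```bash
mkdir -p pics; ls; python3 - <<'E'
from station import arm, imaging, models
import cv2,numpy as np
s=arm.get_state(); print(s)
for c in ["scene","top"]:
    f=imaging.grab_frame(c); cv2.imwrite(f"pics/{c}0.png",f["pixels"][:,:,::-1])
    print(c,f["fx"],f["fy"],f["cx"],f["cy"],np.round(f["R"],4).tolist(),np.round(f["t"],4).tolist())
    for n in ["pantry_rack","cook_rack"]+[a+b for a in("shaker_","storage_") for b in("red","yellow","green","blue")]:
        print(n,[(np.round(b["extent"],1).tolist(),round(b["confidence"],2)) for b in models.boxes_of(n,c)[:2]])
E
```

```text
pics
{'t': 0.0, 'q': array([ 1.54811584e+00,  3.59371971e-01,  1.10919832e-02, -3.41143185e-04,
       -1.22407928e+00, -2.88129658e-01]), 'qd': array([ 0.00260809,  0.00185739,  0.00137352, -0.00105933,  0.00125148,
        0.00042635]), 'joint_efforts': array([-4.82042105e-04, -5.82721674e+01,  2.93047446e+01,  6.99722752e+00,
        6.70033711e-03, -1.58403782e-04]), 'eef_pos': array([0.206303  , 0.64224355, 0.24464833]), 'ee_rot': array([ 3.14000301e+00, -1.36686640e-04, -3.10926210e-01]), 'force': array([-0.07889315, -0.02040806,  0.22310404]), 'moment': array([ 0.00744754, -0.05557683, -0.00328226]), 'gripper_force': 0.0, 'width': 0.0876145034439719}
scene 394.9654822985269 394.9654822985269 281.51200072648464 207.7467043383143 [[-0.6579, 0.753, 0.0131], [0.6421, 0.57, -0.5126], [-0.3935, -0.3288, -0.8585]] [0.3829, -0.3314, 1.3023]
pantry_rack [([218.0, 190.1, 138.4, 117.9], 0.78)]
cook_rack [([374.0, 255.9, 134.4, 102.1], 0.88)]
shaker_red [([222.3, 148.4, 19.5, 33.5], 0.82), ([188.1, 170.3, 30.9, 36.8], 0.6)]
shaker_yellow [([206.3, 133.2, 18.3, 33.1], 0.92)]
shaker_green [
[... 382 characters left out ...]
05 208.77866983312512 [[-0.0181, -0.9994, -0.0288], [-0.9908, 0.0218, -0.1338], [0.1343, 0.0261, -0.9906]] [0.0271, 0.5943, 1.1423]
pantry_rack [([378.4, 208.2, 169.7, 107.3], 0.74)]
cook_rack [([185.9, 246.4, 162.8, 56.8], 0.73)]
shaker_red [([396.3, 229.2, 28.8, 25.1], 0.55)]
shaker_yellow [([430.9, 229.4, 31.9, 17.8], 0.6)]
shaker_green [([323.2, 220.1, 21.8, 25.4], 0.82)]
shaker_blue [([360.3, 225.6, 22.0, 24.6], 0.65)]
storage_red [([401.9, 181.1, 33.5, 37.9], 0.62)]
storage_yellow [([439.4, 186.9, 37.2, 32.4], 0.78)]
storage_green [([329.5, 172.2, 34.3, 38.8], 0.64), ([439.7, 185.7, 35.6, 32.6], 0.64)]
storage_blue [([365.6, 176.8, 36.0, 34.2], 0.8), ([402.1, 180.0, 38.2, 35.8], 0.35)]
```

View pics/top0.png

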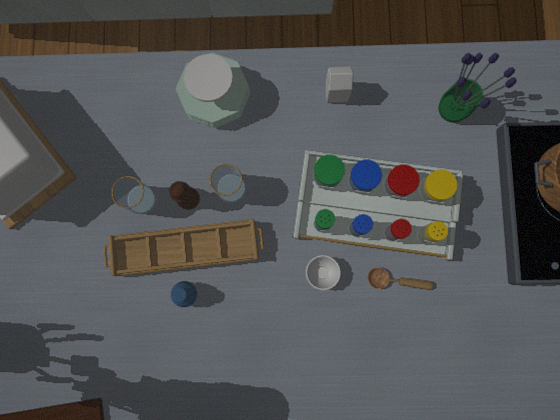

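View pics/scene0.png

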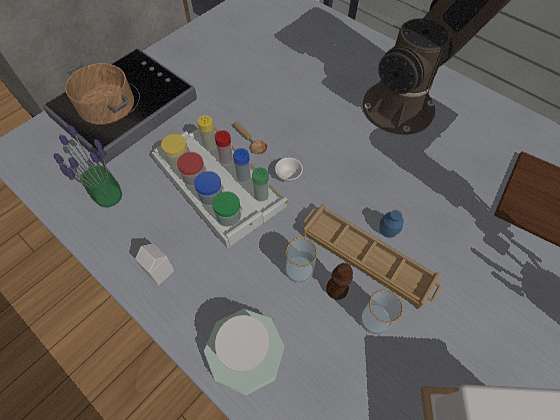

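The pantry order from left to right is green, blue, red, yellow, with caps near (325,219), (362,225), (401,229) and (437,231). The oak rack is at about (185,248). Glasses and a dark mill stand behind it, and a blue pot stands in front. Next I'll measure these positions.

```bash
cat > h.py <<'E'
from station import arm, imaging, models
import cv2,numpy as np
from scipy.optimize import least_squares
C=["green","blue","red","yellow"]
Y=np.array([.123,.041,-.041,-.123])
def proj(f,X):
    c=np.atleast_2d(X)@np.array(f["R"]).T+f["t"]
    return np.c_[f["fx"]*c[:,0]/c[:,2]+f["cx"],f["fy"]*c[:,1]/c[:,2]+f["cy"]]
def back(f,uv,z):
    R=np.array(f["R"]);d=R.T@[(uv[0]-f["cx"])/f["fx"],(uv[1]-f["cy"])/f["fy"],1];o=-R.T@f["t"]
    return o+d*(z-o[2])/d[2]
def rot(a): return np.array([[np.cos(a),-np.sin(a)],[np.sin(a),np.cos(a)]])
E
python3 - <<'E'
from h import *
F={c:imaging.grab_frame(c) for c in("top","scene")}
P={}
for k,z0,z1,r in(("shaker_",.020,.125,.021),("storage_",.035,.105,.034)):
  for c in C:
    obs=[]
    for cam in F:
        m=models.silhouettes(k+c,cam)
        if m:
            mm=m[0]["pixels"];v,u=np.nonzero(mm);obs.append((cam,[u.mean(),v.mean()],m[0]["extent"]))
    t=np.linspace(0,2*np.pi,40)
    def res(p,cam=None):
        out=[]
        for q,cen,e in obs:
            if cam and q!=cam: continue
            X=np.vstack([np.c_[p[0]+r*np.cos(t),p[1]+r*np.sin(t),0*t+z] for z in(z0,z1)])
            hull=cv2.convexHull(proj(F[q],X).astype(np.float32));M=cv2.moments(hull)
            out+=[M["m10"]/M["m00"]-cen[0],M["m01"]/M["m00"]-cen[1]]
        return out
    x0=[.58,-.25]
    s=[least_squares(res,x0,args=(q,),diff_step=1e-3).x for q in ([o[0] for o in obs])]
    P[k+c]=s; print(k+c,[(o[0],np.round(x,4).tolist()) for o,x in zip(obs,s)])
# zoom
f=F["top"]; im=f["pixels"][:,:,::-1][205:285,95:275]; cv2.imwrite("pics/cookz.png",cv2.resize(im,None,fx=4.4,fy=4.4,interpolation=cv2.INTER_CUBIC))
f=F["scene"]; im=f["pixels"][:,:,::-1][195:335,270:455]; cv2.imwrite("pics/cookz2.png",cv2.resize(im,None,fx=4,fy=4,interpolation=cv2.INTER_CUBIC))
E
```

```text
shaker_green [('top', [0.5607, -0.0935])]
shaker_blue [('top', [0.5486, -0.1739]), ('scene', [0.5476, -0.1758])]
shaker_red [('scene', [0.5379, -0.2554])]
shaker_yellow [('top', [0.53, -0.331]), ('scene', [0.531, -0.332])]
storage_green [('top', [0.6718, -0.1071]), ('scene', [0.6724, -0.1079])]
storage_blue [('top', [0.6595, -0.1892]), ('scene', [0.6577, -0.1942])]
storage_red [('top', [0.6468, -0.2699]), ('scene', [0.6437, -0.2763])]
storage_yellow [('top', [0.6333, -0.3514]), ('scene', [0.6312, -0.3614])]
```

View pics/cookz.png

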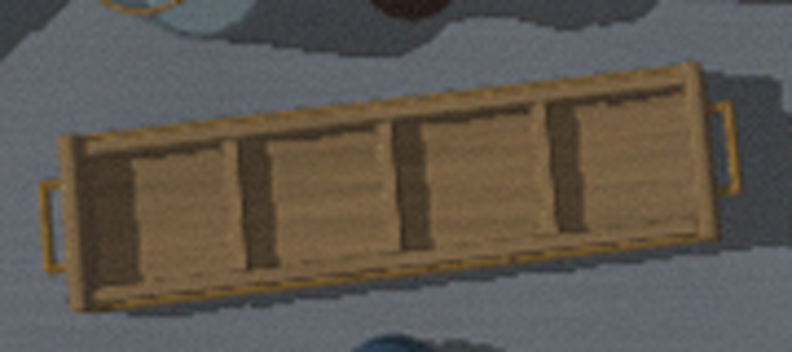

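View pics/cookz2.png

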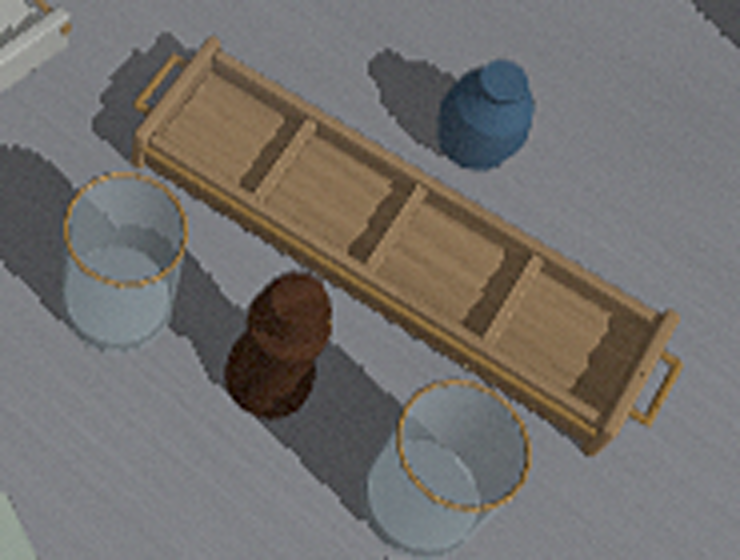

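The crops show the rack's outer top corners at (62,136), (72,310), (698,64) and (717,239) in the first crop. The glass rims, mill and blue pot stand close to the rack, so I'll triangulate their heights too.

```bash
python3 - <<'E'
from h import *
F={c:imaging.grab_frame(c) for c in("top","scene")}
cr=lambda p,s,o:np.array(p)/s+o
pts=[(62,136),(72,310),(698,64),(717,239)]
W=np.array([back(F["top"],cr(p,4.4,[95,205])-.5+.0,.046)[:2] for p in pts])
pts2=[(675,313),(213,42),(598,448),(138,158)] # scene: L near, R near, L far, R far
W2=np.array([back(F["scene"],cr(p,4,[270,195]),.046)[:2] for p in pts2])
print(np.round(W,4).tolist(),np.round(W2,4).tolist())
mod=np.array([[.047,.17],[-.047,.17],[.047,-.17],[-.047,-.17]]);mod2=mod[[1,3,0,2]]
def fit(m,w,g=0):
    r=least_squares(lambda p:((rot(p[2])@m.T).T+p[:2]-w).ravel(),[*w.mean(0),g]);return r.x,np.abs(r.fun).max()
a=fit(mod,W);b=fit(mod2,W2);print("cook",a,b)
p=(a[0]+b[0])/2
print("comp",np.round((rot(p[2])@np.c_[0*Y,Y].T).T+p[:2],4).tolist(),p)
for n,u,v in(("glassL",(128,193),(386,306)),("glassR",(226,180),(301,252)),("mill",(179,190),(345,270)),("pot",(180,288),(396,215))):
    A=[]
    for c,q in(("top",u),("scene",v)):
        f=F[c];K=np.array([[f["fx"],0,f["cx"]],[0,f["fy"],f["cy"]],[0,0,1]]);A.append(K@np.c_[f["R"],f["t"]])
    X=cv2.triangulatePoints(A[0],A[1],np.float32(u),np.float32(v));X=(X[:3]/X[3]).ravel();print(n,X.round(3),(rot(p[2]).T@(X[:2]-p[:2])).round(3))
# pantry fit from jars and shakers
w=np.array([[.5607,-.0935],[.5481,-.1749],[.5379,-.2554],[.5305,-.3315],[.6718,-.1071],[.6590,-.191],[.6455,-.2725],[.6325,-.356]])
print("pantry",fit(np.r_[np.c_[0*Y,Y],np.c_[0*Y+.108,Y]],w,-.1), fit(np.r_[np.c_[0*Y,Y]],w[:4],-.1))
# cap colour blobs, top
f=F["top"];hsv=cv2.cvtColor(f["pixels"],cv2.COLOR_RGB2HSV)
for c,u in zip(C,[(325,219),(362,225),(401,229),(437,231)]):
    m=np.zeros((420,560),bool);m[u[1]-13:u[1]+14,u[0]-14:u[0]+15]=1
    mm=m&(hsv[:,:,1]>140)&(hsv[:,:,2]>70);y,x=np.nonzero(mm)
    print(c,mm.sum(),x.min(),x.max(),y.min(),y.max(),back(f,(x.mean(),y.mean()),.12).round(4),"bbox",back(f,((x.min()+x.max())/2,(y.min()+y.max())/2),.12).round(4))
E
```

```text
[[0.5404, 0.4006], [0.4498, 0.3931], [0.5713, 0.0661], [0.48, 0.0574]] [[0.4523, 0.3914], [0.487, 0.0636], [0.5554, 0.3995], [0.5868, 0.0811]]
cook (array([0.51037485, 0.22932243, 0.09081992]), np.float64(0.0022382622162114285)) (array([0.52037235, 0.23392117, 0.10388377]), np.float64(0.011411259466742207))
comp [[0.5034, 0.354], [0.5114, 0.2724], [0.5194, 0.1908], [0.5273, 0.1092]] [0.5153736  0.2316218  0.09735184]
glassL [0.629 0.339 0.103] [0.123 0.096]
glassR [0.653 0.121 0.105] [ 0.126 -0.124]
mill [0.629 0.223 0.12 ] [ 0.112 -0.019]
pot [0.417 0.226 0.094] [-0.098  0.004]
pantry (array([ 0.5448383 , -0.21478827, -0.14774489]), np.float64(0.004948253845864281)) (array([ 0.5443  , -0.213825, -0.126198]), np.float64(0.004346854119431087))
green 247 316 333 210 227 [ 0.5603 -0.092   0.12  ] bbox [ 0.5606 -0.0923  0.12  ]
blue 304 353 372 215 233 [ 0.5472 -0.1724  0.12  ] bbox [ 0.547  -0.1729  0.12  ]
red 304 391 410 219 237 [ 0.5358 -0.253   0.12  ] bbox [ 0.5367 -0.2531  0.12  ]
yellow 344 426 447 221 240 [ 0.5293 -0.3288  0.12  ] bbox [ 0.5298 -0.3288  0.12  ]
```

Emit:
play_rows([
  [0, 0, 0],
  [0, 0, 0],
  [0, 0, 0],
  [0, 0, 0],
  [0, 0, 0],
  [0, 0, 0],
  [0, 0, 0],
  [0, 0, 0],
], twist=[1, 1, 1, 1, 1, 1, 1, 1], fingers=0.8, newtons=20)

```text
t: 3.1
eef_pos: [0.2064, 0.6427, 0.2456]
ee_rot: [-3.142, 0.0, -1.516]
force: [-0.9, 0.0, 0.7]
width: 0.0701
gripper_force: 0.0
```

Emit:
play_rows([
  [0, 0, 0],
  [1, -0.5, 0],
  [1, -0.5, 0],
  [1, -0.5, 0],
  [1, -0.5, 0],
  [1, -0.5, 0],
  [1, -0.5, 0],
  [1, -0.5, 0],
], twist=[0.4, 0, 0, 0, 0, 0, 0, 0])

```text
t: 4.1
eef_pos: [0.2947, 0.4661, 0.2456]
ee_rot: [-3.142, 0.0, -1.571]
force: [1.5, 0.2, 0.5]
width: 0.0703
gripper_force: 0.0
```

Emit:
play_rows([
  [1, -0.5, 0],
  [1, -0.5, 0],
  [1, -0.5, 0],
  [1, -0.5, 0],
  [1, -0.5, 0],
  [1, -0.5, 0],
  [1, -0.5, 0],
  [1, -0.5, 0],
], twist=[0, 0, 0, 0, 0, 0, 0, 0])

```text
t: 5.1
eef_pos: [0.3944, 0.2659, 0.2456]
ee_rot: [-3.141, 0.0, -1.571]
force: [-0.2, -0.7, -0.3]
width: 0.07
gripper_force: 0.0
```

Emit:
play_rows([
  [1, -0.5, 0],
  [1, -0.5, 0],
  [1, -0.5, 0],
  [1, -0.5, 0],
  [1, -0.5, 0],
  [1, -0.5, 0],
  [1, -0.5, 0],
  [1, -0.5, 0],
], twist=[0, 0, 0, 0, 0, 0, 0, 0])

```text
t: 6.1
eef_pos: [0.4941, 0.0658, 0.2456]
ee_rot: [-3.141, 0.0, -1.571]
force: [0.1, -0.3, 0.6]
width: 0.0701
gripper_force: 0.0
```

Emit:
play_rows([
  [1, -0.5, 0],
  [1, -0.5, 0],
  [1, -0.4, 0],
  [1, -0.4, 0],
  [1, -0.4, 0],
  [0.6, -0.2, 0],
  [0, 0, 0],
  [0, 0, 0],
], twist=[0, 0, 0, 0, 0, 0, 0, 0])

```text
t: 7.1
eef_pos: [0.5536, -0.0722, 0.2455]
ee_rot: [3.141, 0.0, -1.571]
force: [-0.6, -0.3, 1.0]
width: 0.0702
gripper_force: 0.0
```

```bash
python3 - <<'E'
from h import *
s=arm.get_state();print(s["eef_pos"],s["ee_rot"],s["t"])
f=imaging.grab_frame("wrist");print(f["fx"],f["cx"],f["cy"],np.round(f["T_tool_cam"],3).tolist())
cv2.imwrite("pics/w1.png",f["pixels"][:,:,::-1])
E
```

```text
[ 0.55360415 -0.07223558  0.24553575] [ 3.14147168e+00  1.65688511e-04 -1.57095876e+00] 7.1
325.19226210127806 279.8208144295749 211.33548839320662 [[-0.0, -0.965, -0.261, 0.071], [1.0, -0.0, 0.0, -0.0], [-0.0, -0.261, 0.965, -0.138], [0.0, 0.0, 0.0, 1.0]]
```

View pics/w1.png

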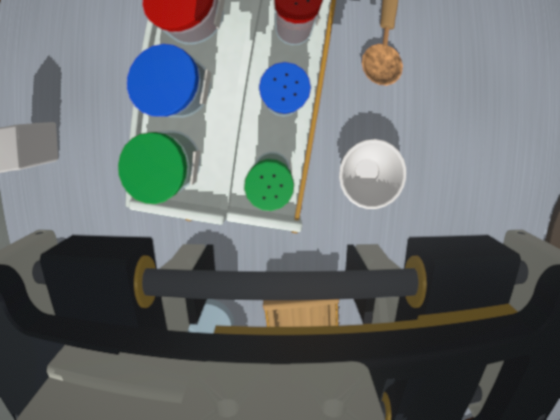

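In the wrist view the green cap is at (269,185) and the blue cap at (285,88). I'll convert both to world positions and compare them with the top camera's.

```bash
cat >> h.py <<'E'
from scipy.spatial.transform import Rotation as Ro
def wback(f,s,uv,z):
    d=np.array([uv[0]-f["cx"],uv[1]-f["cy"]]);r=np.hypot(*d);a=r/f["fx"]
    v=np.r_[d/r*np.sin(a),np.cos(a)];T=np.array(f["T_tool_cam"]);R=Ro.from_euler("xyz",s["ee_rot"]).as_matrix()
    v=R@T[:3,:3]@v;o=s["eef_pos"]+R@T[:3,3]
    return (o+v*(z-o[2])/v[2])[:2].round(4)
E
python3 - <<'E'
from h import *
s=arm.get_state();f=imaging.grab_frame("wrist")
for n,p,z in(("green",(269,185),.125),("blue",(285,88),.125),("jargreen",(153,168),.105)): print(n,wback(f,s,p,z))
E
```

```text
green [ 0.5627 -0.0954]
blue [ 0.5499 -0.1732]
jargreen [ 0.669  -0.1086]
```

Emit:
play_rows([
  [0.87, -0.32, 0],
  [0, 0, 1],
  [0, 0, 1],
  [0, 0, 1],
  [0, 0, 1],
  [0, 0, 1],
  [0, 0, 0.5],
  [0, 0, 0],
], twist=[0, 0, 0, 0, 0, 0, 0, 0])

```text
t: 8.2
eef_pos: [0.5616, -0.0938, 0.1076]
ee_rot: [3.14, -0.0, -1.57]
force: [0.1, 0.3, -0.1]
width: 0.07
gripper_force: 0.0
```

Emit:
play_rows([
  [0, 0, 0],
  [0, 0, 0],
  [0, 0, 0],
  [0, 0, 0],
  [0, 0, 0],
], twist=[0, 0, 0, 0, 0], fingers=0)

```text
t: 8.82
eef_pos: [0.5623, -0.0941, 0.1085]
ee_rot: [-3.141, -0.0, -1.571]
force: [0.3, 0.2, 4.8]
width: 0.0414
gripper_force: 20.0
```

Emit:
play_rows([
  [0, 0, -0.5],
  [0, 0, -1],
  [0, 0, -1],
  [0, 0, -1],
  [0, 0, -1],
  [-1, 0.1, -0.5],
  [-1, 0.1, 0],
  [-1, 0.1, 0],
], twist=[0, 0, 0, 0, 0, 0, 0, 0])

```text
t: 9.82
eef_pos: [0.5541, -0.0185, 0.2338]
ee_rot: [-3.141, 0.0, -1.571]
force: [-0.2, -0.7, -0.2]
width: 0.0417
gripper_force: 20.0
```

Emit:
play_rows([
  [-1, 0.2, 0],
  [-1, 0.2, 0],
  [-1, 0.2, 0],
  [-1, 0.2, 0],
  [-1, 0.2, 0],
  [-1, 0.2, 0],
  [-1, 0.1, 0],
  [-1, 0.1, 0],
], twist=[0, 0, 0, 0, 0, 0, 0, 0])

```text
t: 10.82
eef_pos: [0.519, 0.1816, 0.2336]
ee_rot: [3.142, 0.0, -1.571]
force: [-0.1, -0.3, -0.9]
width: 0.0417
gripper_force: 20.0
```

Emit:
play_rows([
  [-1, 0.2, 0],
  [-1, 0.2, 0],
  [-1, 0.1, 0],
  [-1, 0.1, 0],
  [-1, 0.1, 0],
  [-1, 0.1, 0],
  [-0.9, 0.1, 0],
  [0, 0, 0],
], twist=[0, 0, 0, 0, 0, 0, 0, 0])

```text
t: 11.82
eef_pos: [0.4967, 0.3553, 0.2326]
ee_rot: [3.141, -0.0, -1.569]
force: [-0.7, -0.1, -1.6]
width: 0.0415
gripper_force: 20.0
```

```bash
python3 - <<'E'
from h import *
s=arm.get_state();print(s["eef_pos"],s["ee_rot"],s["t"],s["width"])
f=imaging.grab_frame("wrist");cv2.imwrite("pics/w2.png",f["pixels"][:,:,::-1])
E
```

```text
[0.49665469 0.35532365 0.23258551] [ 3.14129852e+00 -4.08114709e-04 -1.56929362e+00] 11.825 0.04153358753204733
```

View pics/w2.png

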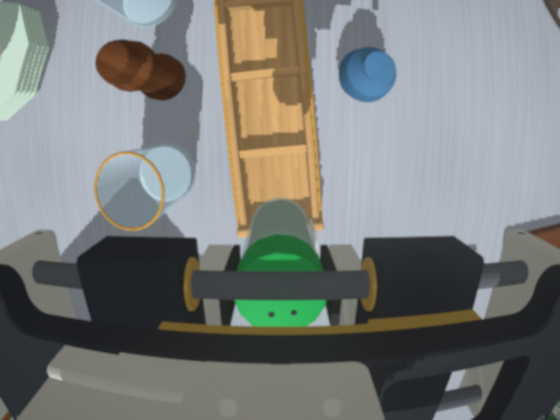

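The rack's dividers are visible around (273,152) and (266,73), and its near end is around (281,232). I'll refine the rack pose from them.

```bash
python3 - <<'E'
from h import *
s=arm.get_state();f=imaging.grab_frame("wrist")
for n,p,z in(("d1a",(239,154),.036),("d1b",(307,149),.036),("d2a",(228,77),.036),("d2b",(303,69),.036),("endfar",(240,235),.046),("endnear",(322,228),.046)): print(n,wback(f,s,p,z))
E
```

```text
d1a [0.539  0.3121]
d1b [0.4689 0.307 ]
d2a [0.5497 0.2315]
d2b [0.4734 0.2239]
endfar [0.539  0.3968]
endnear [0.4522 0.3889]
```

Emit:
play_rows([
  [0.16, -0.12, 0],
  [0, 0, 1],
  [0, 0, 1],
  [0, 0, 1],
  [0, 0, 1],
  [0, 0, 0.6],
  [0, 0, 0.3],
  [0, 0, 0.06],
], twist=[0, 0, 0, 0, 0, 0, 0, 0])

```text
t: 12.92
eef_pos: [0.5002, 0.3493, 0.1092]
ee_rot: [-3.141, 0.0, -1.571]
force: [1.1, -1.1, -1.5]
width: 0.0415
gripper_force: 20.0
```

Emit:
play_rows([
  [0, 0, 0],
  [0, 0, 0],
  [0, 0, 0],
], twist=[0, 0, 0])

```text
t: 13.3
eef_pos: [0.5001, 0.3496, 0.1095]
ee_rot: [-3.141, 0.001, -1.571]
force: [-0.4, -0.3, -1.7]
width: 0.0413
gripper_force: 20.0
```

Emit:
play_rows([
  [0, 0, 0.05],
  [0, 0, 0.03],
  [0, 0, 0],
], twist=[0, 0, 0])

```text
t: 13.68
eef_pos: [0.5002, 0.3497, 0.1085]
ee_rot: [-3.141, 0.001, -1.57]
force: [-2.7, -0.2, 9.4]
width: 0.0416
gripper_force: 20.0
```

Emit:
play_rows([
  [0, 0, 0],
  [0, 0, 0],
  [0, 0, 0],
  [0, 0, -0.5],
  [0, 0, -1],
  [0, 0, -1],
  [0, 0, -1],
  [0, 0, -1],
], twist=[0, 0, 0, 0, 0, 0, 0, 0], fingers=0.8)

```text
t: 14.68
eef_pos: [0.5, 0.3494, 0.2214]
ee_rot: [-3.141, 0.001, -1.571]
force: [-0.1, 0.9, -0.6]
width: 0.0699
gripper_force: 0.0
```

```bash
python3 - <<'E'
from h import *
s=arm.get_state();print(s["eef_pos"],s["t"])
f=imaging.grab_frame("scene");cv2.imwrite("pics/s1.png",f["pixels"][:,:,::-1])
E
```

```text
[0.5000311  0.34936336 0.2213706 ] 14.675
```

View pics/s1.png

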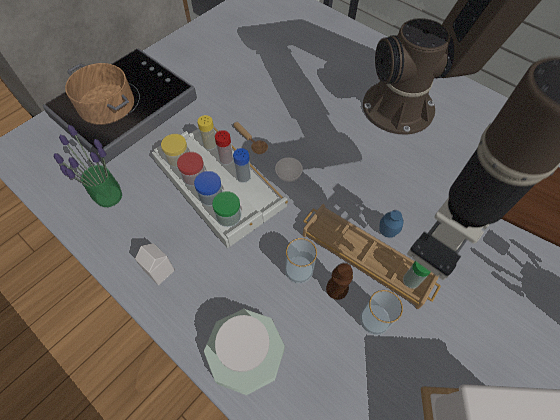

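The green shaker stands upright in the leftmost compartment, with its cap at (422,269). Blue is next.

Emit:
play_rows([
  [1, -0.1, 0],
  [1, -0.1, 0],
  [1, -0.1, 0],
  [1, -0.1, 0],
  [1, -0.1, 0],
  [1, -0.1, 0],
  [1, -0.1, 0],
  [1, -0.1, 0],
], twist=[0, 0, 0, 0, 0, 0, 0, 0])

```text
t: 15.72
eef_pos: [0.5199, 0.1475, 0.2195]
ee_rot: [3.142, -0.0, -1.571]
force: [0.2, 0.6, 0.2]
width: 0.0703
gripper_force: 0.0
```

Emit:
play_rows([
  [1, -0.1, 0],
  [1, -0.1, 0],
  [1, -0.1, 0],
  [1, -0.1, 0],
  [1, -0.1, 0],
  [1, -0.1, 0],
  [1, -0.1, 0],
  [1, -0.1, 0],
], twist=[0, 0, 0, 0, 0, 0, 0, 0])

```text
t: 16.73
eef_pos: [0.5396, -0.0524, 0.2196]
ee_rot: [3.142, -0.0, -1.571]
force: [-0.3, 0.5, 0.6]
width: 0.0703
gripper_force: 0.0
```

Emit:
play_rows([
  [1, -0.1, 0],
  [1, -0.1, 0],
  [1, -0.1, 0],
  [1, -0.1, 0],
  [0.9, 0, 0],
  [0, 0, 0],
  [0, 0, 0],
], twist=[0, 0, 0, 0, 0, 0, 0])

```text
t: 17.6
eef_pos: [0.5495, -0.1735, 0.2195]
ee_rot: [3.141, 0.0, -1.572]
force: [-0.2, 0.1, -0.1]
width: 0.07
gripper_force: 0.0
```

Emit:
play_rows([
  [0, 0, 1],
  [0, 0, 1],
  [0, 0, 1],
  [0, 0, 1],
  [0, 0, 0.45],
  [0, 0, 0],
  [0, 0, 0],
], twist=[0, 0, 0, 0, 0, 0, 0])

```text
t: 18.48
eef_pos: [0.5506, -0.173, 0.1093]
ee_rot: [-3.14, -0.0, -1.57]
force: [-0.4, 0.2, 0.3]
width: 0.07
gripper_force: 0.0
```

Emit:
play_rows([
  [0, 0, 0],
  [0, 0, 0],
  [0, 0, 0],
  [0, 0, 0],
  [0, 0, 0],
], twist=[0, 0, 0, 0, 0], fingers=0)

```text
t: 19.1
eef_pos: [0.55, -0.1731, 0.1085]
ee_rot: [-3.141, -0.0, -1.571]
force: [-0.2, 0.7, 2.0]
width: 0.0417
gripper_force: 20.0
```

Emit:
play_rows([
  [0, 0, -0.5],
  [0, 0, -1],
  [0, 0, -1],
  [0, 0, -1],
  [0, 0, -1],
  [-1, 0.1, -0.5],
  [-1, 0.1, 0],
  [-1, 0.1, 0],
], twist=[0, 0, 0, 0, 0, 0, 0, 0])

```text
t: 20.1
eef_pos: [0.5422, -0.0974, 0.2341]
ee_rot: [-3.141, 0.0, -1.571]
force: [0.0, -0.2, -1.9]
width: 0.0415
gripper_force: 20.0
```

Emit:
play_rows([
  [-1, 0.1, 0],
  [-1, 0.1, 0],
  [-1, 0.1, 0],
  [-1, 0.1, 0],
  [-1, 0.1, 0],
  [-1, 0.1, 0],
  [-1, 0.1, 0],
  [-1, 0.1, 0],
], twist=[0, 0, 0, 0, 0, 0, 0, 0])

```text
t: 21.1
eef_pos: [0.5221, 0.1026, 0.2339]
ee_rot: [-3.141, 0.0, -1.571]
force: [1.3, 0.3, -0.7]
width: 0.0418
gripper_force: 20.0
```

Emit:
play_rows([
  [-1, 0.1, 0],
  [-1, 0.1, 0],
  [-1, 0.1, 0],
  [-1, 0.1, 0],
  [-1, 0.1, 0],
  [-1, 0.1, 0],
  [-0.7, 0, 0],
  [0, 0, 0],
], twist=[0, 0, 0, 0, 0, 0, 0, 0])

```text
t: 22.1
eef_pos: [0.5074, 0.2705, 0.2332]
ee_rot: [3.141, -0.0, -1.57]
force: [-0.3, 0.6, -2.5]
width: 0.0417
gripper_force: 20.0
```

Emit:
play_rows([
  [0, 0, 1],
  [0, 0, 1],
  [0, 0, 1],
  [0, 0, 1],
  [0, 0, 0.6],
  [0, 0, 0.3],
  [0, 0, 0.06],
  [0, 0, 0],
], twist=[0, 0, 0, 0, 0, 0, 0, 0])

```text
t: 23.1
eef_pos: [0.5078, 0.2697, 0.11]
ee_rot: [-3.141, 0.001, -1.571]
force: [-0.5, 0.2, -1.4]
width: 0.0415
gripper_force: 20.0
```

Emit:
play_rows([
  [0, 0, 0.03],
  [0, 0, 0.03],
  [0, 0, 0],
], twist=[0, 0, 0])

```text
t: 23.48
eef_pos: [0.5077, 0.2697, 0.1085]
ee_rot: [-3.141, 0.001, -1.571]
force: [-1.2, -0.2, 3.6]
width: 0.0415
gripper_force: 20.0
```

Emit:
play_rows([
  [0, 0, 0],
  [0, 0, 0],
  [0, 0, 0],
  [0, 0, -0.5],
  [0, 0, -1],
  [0, 0, -1],
  [0, 0, -1],
  [0, 0, -1],
], twist=[0, 0, 0, 0, 0, 0, 0, 0], fingers=0.8)

```text
t: 24.48
eef_pos: [0.5075, 0.2694, 0.2222]
ee_rot: [-3.141, 0.001, -1.571]
force: [0.5, -0.3, -0.3]
width: 0.0701
gripper_force: 0.0
```

Emit:
play_rows([
  [1, -0.1, 0],
  [1, -0.1, 0],
  [1, -0.1, 0],
  [1, -0.1, 0],
  [1, -0.1, 0],
  [1, -0.1, 0],
  [1, -0.1, 0],
  [1, -0.1, 0],
], twist=[0, 0, 0, 0, 0, 0, 0, 0])

```text
t: 25.48
eef_pos: [0.5267, 0.067, 0.2196]
ee_rot: [3.14, -0.001, -1.572]
force: [-0.0, -0.9, -0.2]
width: 0.0703
gripper_force: 0.0
```

Emit:
play_rows([
  [1, -0.1, 0],
  [1, -0.1, 0],
  [1, -0.1, 0],
  [1, -0.1, 0],
  [1, 0, 0],
  [1, 0, 0],
  [1, 0, 0],
  [1, 0, 0],
], twist=[0, 0, 0, 0, 0, 0, 0, 0])

```text
t: 26.48
eef_pos: [0.5361, -0.1326, 0.2196]
ee_rot: [3.14, 0.0, -1.572]
force: [0.2, 0.7, 0.4]
width: 0.0699
gripper_force: 0.0
```

Emit:
play_rows([
  [1, 0, 0],
  [1, 0, 0],
  [1, 0, 0],
  [1, 0, 0],
  [1, 0, 0],
  [0, 0, 0],
  [0, 0, 0],
], twist=[0, 0, 0, 0, 0, 0, 0])

```text
t: 27.35
eef_pos: [0.5364, -0.256, 0.2197]
ee_rot: [3.14, 0.0, -1.572]
force: [-0.2, 1.0, 0.2]
width: 0.0703
gripper_force: 0.0
```

```bash
python3 - <<'E'
from h import *
s=arm.get_state();f=imaging.grab_frame("wrist");print(s["eef_pos"],s["t"])
cv2.imwrite("pics/w3.png",f["pixels"][:,:,::-1])
E
```

```text
[ 0.53643968 -0.25598198  0.21972316] 27.35
```

View pics/w3.png

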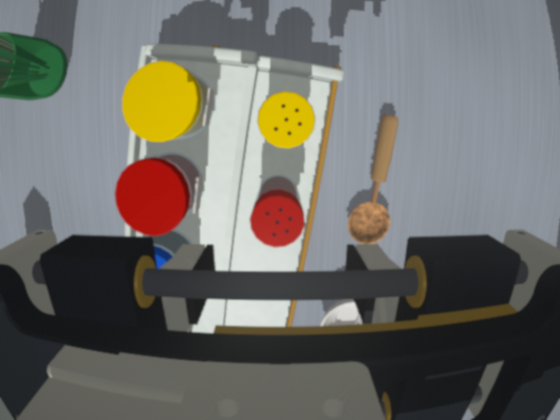

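The red cap is at (277,219) and the yellow cap at (286,120).

```bash
python3 - <<'E'
from h import *
s=arm.get_state();f=imaging.grab_frame("wrist")
print(wback(f,s,(277,219),.125),wback(f,s,(286,120),.125))
E
```

```text
[ 0.539  -0.2579] [ 0.5325 -0.3308]
```

Emit:
play_rows([
  [0, -0.06, 1],
  [0, 0, 1],
  [0, 0, 1],
  [0, 0, 1],
  [0, 0, 0.45],
  [0, 0, 0],
  [0, 0, 0],
], twist=[0, 0, 0, 0, 0, 0, 0])

```text
t: 28.32
eef_pos: [0.5396, -0.2556, 0.1101]
ee_rot: [-3.14, -0.0, -1.57]
force: [-0.7, -0.1, -0.2]
width: 0.0701
gripper_force: 0.0
```

Emit:
play_rows([
  [0, 0, 0],
  [0, 0, 0],
  [0, 0, 0],
  [0, 0, 0],
  [0, 0, 0],
], twist=[0, 0, 0, 0, 0], fingers=0)

```text
t: 28.95
eef_pos: [0.539, -0.2557, 0.1092]
ee_rot: [-3.141, -0.0, -1.571]
force: [-0.2, -0.4, 1.6]
width: 0.0418
gripper_force: 20.0
```

Emit:
play_rows([
  [0, 0, -0.5],
  [0, 0, -1],
  [0, 0, -1],
  [0, 0, -1],
  [0, 0, -1],
  [-1, 0.1, -0.5],
  [-1, 0.1, 0],
  [-1, 0.1, 0],
], twist=[0, 0, 0, 0, 0, 0, 0, 0])

```text
t: 29.95
eef_pos: [0.5312, -0.1799, 0.2349]
ee_rot: [-3.141, 0.0, -1.571]
force: [-0.2, -0.3, -1.1]
width: 0.0416
gripper_force: 20.0
```

Emit:
play_rows([
  [-1, 0.1, 0],
  [-1, 0.1, 0],
  [-1, 0.1, 0],
  [-1, 0.1, 0],
  [-1, 0.1, 0],
  [-1, 0.1, 0],
  [-1, 0, 0],
  [-1, 0, 0],
], twist=[0, 0, 0, 0, 0, 0, 0, 0])

```text
t: 30.95
eef_pos: [0.5162, 0.0202, 0.2348]
ee_rot: [-3.141, 0.0, -1.571]
force: [-0.1, -0.7, -1.1]
width: 0.0416
gripper_force: 20.0
```

Emit:
play_rows([
  [-1, 0, 0],
  [-1, 0, 0],
  [-1, 0, 0],
  [-1, 0, 0],
  [-1, 0, 0],
  [-1, 0, 0],
  [-0.7, 0, 0],
  [0, 0, 0],
], twist=[0, 0, 0, 0, 0, 0, 0, 0])

```text
t: 31.95
eef_pos: [0.5164, 0.1878, 0.2342]
ee_rot: [3.142, 0.0, -1.57]
force: [-0.6, -0.4, -2.0]
width: 0.0417
gripper_force: 20.0
```

Emit:
play_rows([
  [0, 0, 1],
  [0, 0, 1],
  [0, 0, 1],
  [0, 0, 1],
  [0, 0, 0.6],
  [0, 0, 0.3],
  [0, 0, 0.06],
  [0, 0, 0],
], twist=[0, 0, 0, 0, 0, 0, 0, 0])

```text
t: 32.95
eef_pos: [0.5169, 0.1871, 0.1107]
ee_rot: [-3.141, 0.001, -1.571]
force: [0.3, 0.1, -1.4]
width: 0.0415
gripper_force: 20.0
```

Emit:
play_rows([
  [0, 0, 0.03],
  [0, 0, 0.03],
  [0, 0, 0],
], twist=[0, 0, 0])

```text
t: 33.33
eef_pos: [0.5167, 0.1871, 0.1092]
ee_rot: [-3.141, 0.0, -1.571]
force: [-1.7, 1.4, 5.1]
width: 0.0417
gripper_force: 20.0
```

Emit:
play_rows([
  [0, 0, 0],
  [0, 0, 0],
  [0, 0, 0],
  [0, 0, -0.5],
  [0, 0, -1],
  [0, 0, -1],
  [0, 0, -1],
  [0, 0, -1],
], twist=[0, 0, 0, 0, 0, 0, 0, 0], fingers=0.8)

```text
t: 34.33
eef_pos: [0.5165, 0.1868, 0.2229]
ee_rot: [-3.141, 0.0, -1.571]
force: [0.5, 1.5, 0.4]
width: 0.0701
gripper_force: 0.0
```

Emit:
play_rows([
  [1, -0.1, 0],
  [1, -0.1, 0],
  [1, -0.1, 0],
  [1, -0.1, 0],
  [1, -0.1, 0],
  [1, 0, 0],
  [1, 0, 0],
  [1, 0, 0],
], twist=[0, 0, 0, 0, 0, 0, 0, 0])

```text
t: 35.33
eef_pos: [0.529, -0.0139, 0.2221]
ee_rot: [-3.141, 0.0, -1.571]
force: [-0.4, -0.5, -0.0]
width: 0.0703
gripper_force: 0.0
```

Emit:
play_rows([
  [1, 0, 0],
  [1, 0, 0],
  [1, 0, 0],
  [1, 0, 0],
  [1, 0, 0],
  [1, 0, 0],
  [1, 0, 0],
  [1, 0, 0],
], twist=[0, 0, 0, 0, 0, 0, 0, 0])

```text
t: 36.33
eef_pos: [0.529, -0.214, 0.2221]
ee_rot: [-3.141, -0.0, -1.571]
force: [-0.2, -0.3, 0.7]
width: 0.0701
gripper_force: 0.0
```

Emit:
play_rows([
  [1, 0, 0],
  [1, 0, 0],
  [1, 0, 0],
  [1, 0, 0],
  [0.7, 0, 0],
  [0, 0, 0],
  [0, 0, 0],
], twist=[0, 0, 0, 0, 0, 0, 0])

```text
t: 37.2
eef_pos: [0.5289, -0.3303, 0.2212]
ee_rot: [-3.142, 0.0, -1.571]
force: [-0.5, -0.6, 0.9]
width: 0.0704
gripper_force: 0.0
```

Emit:
play_rows([
  [0, -0.08, 1],
  [0, 0, 1],
  [0, 0, 1],
  [0, 0, 1],
  [0, 0, 0.5],
  [0, 0, 0],
  [0, 0, 0],
], twist=[0, 0, 0, 0, 0, 0, 0])

```text
t: 38.08
eef_pos: [0.5316, -0.3307, 0.1097]
ee_rot: [-3.14, -0.001, -1.57]
force: [0.4, 0.9, 1.1]
width: 0.0701
gripper_force: 0.0
```

Emit:
play_rows([
  [0, 0, 0],
  [0, 0, 0],
  [0, 0, 0],
  [0, 0, 0],
  [0, 0, 0],
], twist=[0, 0, 0, 0, 0], fingers=0)

```text
t: 38.7
eef_pos: [0.5311, -0.3307, 0.1088]
ee_rot: [-3.141, -0.0, -1.571]
force: [0.6, -0.4, 0.6]
width: 0.0416
gripper_force: 20.0
```

Emit:
play_rows([
  [0, 0, -0.5],
  [0, 0, -1],
  [0, 0, -1],
  [0, 0, -1],
  [0, 0, -1],
  [-1, 0, -0.5],
  [-1, 0, 0],
  [-1, 0, 0],
], twist=[0, 0, 0, 0, 0, 0, 0, 0])

```text
t: 39.7
eef_pos: [0.5307, -0.2549, 0.2343]
ee_rot: [-3.141, 0.0, -1.571]
force: [0.5, 0.6, -2.5]
width: 0.0417
gripper_force: 20.0
```

Emit:
play_rows([
  [-1, 0.1, 0],
  [-1, 0.1, 0],
  [-1, 0.1, 0],
  [-1, 0, 0],
  [-1, 0, 0],
  [-1, 0, 0],
  [-1, 0, 0],
  [-1, 0, 0],
], twist=[0, 0, 0, 0, 0, 0, 0, 0])

```text
t: 40.7
eef_pos: [0.5231, -0.0548, 0.2342]
ee_rot: [-3.141, 0.0, -1.571]
force: [-0.1, -0.4, -2.3]
width: 0.0415
gripper_force: 20.0
```

Emit:
play_rows([
  [-1, 0, 0],
  [-1, 0, 0],
  [-1, 0, 0],
  [-1, 0, 0],
  [-1, 0, 0],
  [-1, 0, 0],
  [-0.45, 0, 0],
  [0, 0, 0],
], twist=[0, 0, 0, 0, 0, 0, 0, 0])

```text
t: 41.7
eef_pos: [0.5233, 0.106, 0.2338]
ee_rot: [3.141, 0.0, -1.57]
force: [-0.4, 0.1, -1.5]
width: 0.0418
gripper_force: 20.0
```

Emit:
play_rows([
  [0, 0, 1],
  [0, 0, 1],
  [0, 0, 1],
  [0, 0, 1],
  [0, 0, 0.6],
  [0, 0, 0.3],
  [0, 0, 0.06],
  [0, 0, 0],
], twist=[0, 0, 0, 0, 0, 0, 0, 0])

```text
t: 42.7
eef_pos: [0.5239, 0.1058, 0.1102]
ee_rot: [-3.141, 0.0, -1.571]
force: [-0.1, 0.2, -1.6]
width: 0.0418
gripper_force: 20.0
```

Emit:
play_rows([
  [0, 0, 0.03],
  [0, 0, 0.03],
  [0, 0, 0],
], twist=[0, 0, 0])

```text
t: 43.08
eef_pos: [0.5238, 0.1058, 0.1087]
ee_rot: [-3.141, 0.0, -1.57]
force: [-0.7, -0.7, 4.8]
width: 0.0415
gripper_force: 20.0
```

Now I'll release, rise, back off toward the gap between the racks, and check.

Emit:
play_rows([
  [0, 0, 0],
  [0, 0, 0],
  [0, 0, 0],
  [0, 0, -0.5],
  [0, 0, -1],
  [0, 0, -1],
  [0, 0, -1],
  [0, 0, -1],
], twist=[0, 0, 0, 0, 0, 0, 0, 0], fingers=0.8)

```text
t: 44.08
eef_pos: [0.5235, 0.1056, 0.2224]
ee_rot: [-3.141, 0.0, -1.571]
force: [0.9, -0.0, -1.0]
width: 0.0699
gripper_force: 0.0
```

Emit:
play_rows([
  [1, 0, -0.5],
  [1, 0, 0],
  [1, 0, 0],
  [1, 0, 0],
  [1, 0, 0],
  [1, 0, 0],
  [1, 0, 0],
  [0, 0, 0],
], twist=[0, 0, 0, 0, 0, 0, 0, 0])

```text
t: 45.08
eef_pos: [0.5233, -0.0706, 0.2339]
ee_rot: [-3.141, -0.0, -1.573]
force: [0.3, -0.3, 0.3]
width: 0.0699
gripper_force: 0.0
```

```bash
python3 - <<'E'
from h import *
F={c:imaging.grab_frame(c) for c in("scene","top")}
cv2.imwrite("pics/end.png",np.vstack([F["scene"]["pixels"][100:330,100:500],F["top"]["pixels"][130:300,90:490]])[:,:,::-1])
p=np.array([.5108,.2288]);hsv=cv2.cvtColor(F["top"]["pixels"],cv2.COLOR_RGB2HSV)
for k,z in(("shaker_",.125),("storage_",.105)):
  for c in C:
    b=models.boxes_of(k+c,"top")
    if b:
        w=back(F["top"],b[0]["extent"][:2],z-.02)[:2]
        print(k+c,round(b[0]["confidence"],2),w.round(3),(rot(.091).T@(w-p)).round(3) if k=="shaker_" else "")
print(arm.get_state()["t"])
E
```

```text
shaker_green 0.42 [0.497 0.373] [-0.001  0.145]
shaker_red 0.72 [ 0.646 -0.263] [ 0.09  -0.502]
storage_green 0.58 [ 0.643 -0.269] 
storage_blue 0.45 [ 0.669 -0.204] 
storage_red 0.82 [ 0.643 -0.27 ] 
storage_yellow 0.69 [ 0.632 -0.351] 
45.575
```

View pics/end.png

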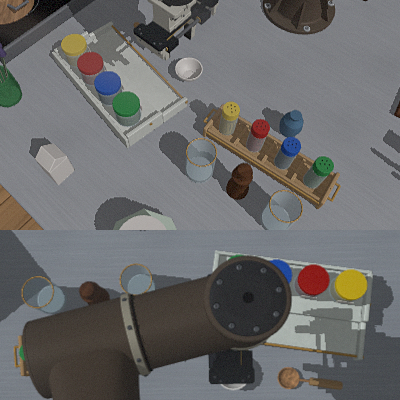

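All four shakers stand upright in the order green, blue, red, yellow. The jars are in place and the gripper is clear.

```bash
python3 -c "
from station import arm
print(arm.job_done())"
```

```text
the job is handed in; nothing more can be done
None
```

I moved the four shakers into the oak rack in their original left-to-right order (green, blue, red, yellow) and handed the job in at about 46 s. The final scene picture showed all four upright in their own compartments and the storage jars still in their places on the pantry rack; the hand-in gave no verdict.

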